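# Unscrew a strainer cap and shut it away in the parts case

## Robot

A 7-joint arm with a two-finger parallel gripper is mounted at the origin on the work surface. World frame = base frame: x ahead of the robot, y to its left, z up, the work surface at z = 0. Lengths are in m, angles in rad, forces in N, time in s.
With the tool pointing down it reaches from about 0.4 to 0.85 m from the base axis. Payload 4.5 kg.
Tool frame: the origin (TCP) lies at the very end of the fingers, on their centre line; the grasp point (between the pads) lies 19 mm behind it (r.grip_point_offset is the distance from the TCP to the grasp point, in m); z points along the fingers, y is the line along which they close (so a half turn about z gives the same grasp; the last joint's range is limited). The gripper opens to 88 mm and grips with 3 to 60 N. Pads are 18 mm wide; open, the fingers measure 123 mm over their backs; the gripper's body (75 mm by 187 mm) begins 45 mm behind the grasp point.
Start: joints at [-1.183, 0.689, -0.195, 1.565, 0.157, 0.902, -0.215], TCP at [0.217, 0.586, 0.214] pointing down, gripper open.
Joint ranges: [-3.01, 3.01], [-0.46, 2.08], [-1.47, 1.51], [0.13, 2.56], [-1, 4.14], [0.04, 2.09], [-2.66, 2.66]. Speed limits (rad/s): [2.57, 2.57, 3.14, 3.14, 3.14, 3.14, 3.14].

## Interface

Orientations are given as a unit quaternion [x, y, z, w].
In Python, from plant import r gives the robot as it stands.
- The arm moves only by the tool carry_out, never from a script. Its argument "rows" is a list of rows, each a list of 3 entries, a list of its own where there are three numbers: the shift along the tool's x, y, z in cm, then the turn, a rotation vector about the tool's x, y, z in degrees, then the closure, from 0 (fully open) to 1 (shut). A call has 1 to 12 rows; each row is the pose to reach, as a shift and turn from the pose commanded when the call began, along the tool's axes at that moment; what a row does not reach only later rows make up. A row lasts 1/10 s, in which the tool goes at most 50 mm and 8.59 degrees, less where a joint would pass 70% of its speed; a pose out of reach is approached as far as the arm can. A call with a gripper value outside its range is refused whole. The fingers move at their own pace and stop on an object; "newtons" is the grip in N (left out, the last holds). Time passes only in rows, so rows that repeat a pose let the fingers close. It gives the time, the measured TCP pose, the force, the opening and the grip force at its end, in the units of the state.
- r.get_state(): the state, without advancing time (a new reading comes with each control period).
- r.snapshot(name): name is "side" or "top"; returns a dict with "image" (480x640x3 uint8, red, green, blue), "fx", "fy", "cx", "cy" (pixels), "dist_coeffs" ([k1, k2, p1, p2, k3] as OpenCV has them; the pictures are not rectified), "pose" (4x4, takes a point from camera to world coordinates). Camera axes: x right, y up, looking along -z (the intrinsics and any distortion apply to the point x, -y, -z); pixel columns grow to the right and rows downward; lengths in m; the calibration is good to about 2 mm. A picture is of the moment at which its call begins. There is no depth.
- r.finish_job(): hands the job in; it is judged then, once.
The state is a dict: "clock": time; "q": joint angles; "qd": joint speeds; "joint_torque": joint torques, N m; "tool_pos": TCP position; "eef_rot": TCP orientation; "contact_force": force on the tool from outside, world axes, zero at the start; "moment": the same for the moment, N m; "opening": opening from 0.0 (shut) to 1.0 (fully open); "finger_force": force on a finger pad.
Only numpy, scipy, OpenCV 4.12 (cv2) and the standard library are available. Lean on these libraries where they do the work, as an engineer would, in place of code of your own. Each camera call takes 0.05 s, during which the arm holds its last target. There are 200 camera calls.

## Task

Open the brass Y-strainer for inspection: unscrew the round cap from its leaning branch, anticlockwise, twisting and regripping for a little over half a turn, until it lifts off. Set the cap down (do not drop it) flat and mouth down on the floor of the open bay of the grey parts case, let go, and then push the case's hatch along its track until it is fully shut. Leave the other things on the bench where they are.

Things in the scene. Friction and masses are not known exactly. Their poses are not given: they have to be found in the camera images.
- branch: Leaning branch (neck) of the fixed Y-strainer, 48 across below the cap. Origin on its centre line at the level of the seated cap's rim, 150 above the table; z points out along the branch, 30 degrees from vertical, leaning to the robot's side (towards -x at yaw 0); y is level; yaw within 0.3 rad. The neck inside the cap ends 29 along z, 33 once the cap is off.
- strainer: Brass Y-strainer clamped in a fixture fixed to the table: level pipe along its x, 64 across its hexagon ends, 196 long, centre line 68 up; steel base plate 220 x 150 x 12. Origin under the middle of the base plate. Fingers have free room all round the cap, down to its rim.
- cap_center (a point): Centre of the round brass screw cap: 58 across, 34 tall, closed top, plain sides, 0.2 kg; z along its axis out through the closed top. Seated it is 17 along the branch's z. About 3.5 rad anticlockwise (seen from outside its top) frees it, rising 9 on the way (lead 16 per turn); then it pulls off along the branch, clear after 30 more.
- screen (a joint): Rise (m) of the spring-loaded plate in the branch's mouth: 0 with the cap seated, 0.004 at most. It pushes the cap outwards with up to 18 N, so the cap is stiff to turn for the first quarter turn (up to about 0.5 N m). The thread holds where it is left.
- case: Grey parts case fixed to the table, 176 (x) x 320 (y), 73 tall with its track rails. Origin under its centre, y along its length, z up, yaw within 0.25 rad. The +y half is under a fixed panel; the -y half is an open bay, 164 (x) x 152 (y) inside, its floor 6 above the table.
- bay (a point): Centre of the floor of the open bay, 78 towards the case's -y from its origin; axes as the case's.
- hatch (a joint): Travel (m) of the case's hatch, a steel sheet 158 x 152 x 4 in tracks along the case's y, its underside 64 above the table: 0 = shut against the frame over the bay; grows towards the case's +y to 0.15 = fully open above the fixed panel. Starts open. It stays where it is left; about 3 N moves it slowly.
- hatch_rib (a point): Centre of the black rib on the middle of the hatch, 70 (along the case's x) x 12 (along y), standing 32 above the sheet: this point is 84 and the rib's top 100 above the table. With the hatch shut it is over the centre of the bay; axes as the case's.
- gate_valve: To be left alone: loose brass gate valve with a red handwheel, about 70 x 50 x 85; origin at the centre of its underside.
- white_carton: To be left alone: white carton, 50 x 70 x 35; origin at the centre of its underside.
- blue_carton: To be left alone: blue carton, 80 x 120 x 70; origin at the centre of its underside.
- wrench: To be left alone: open-ended wrench lying flat, 190 long; origin at the centre of its underside.
- sealant_can: To be left alone: closed can, 64 across, 85 tall; origin at the centre of its underside.
- nipple: To be left alone: short brass tube standing on the fixture's base plate behind the strainer, 34 across, 42 tall; origin at the centre of its underside.
- hex_bush: To be left alone: small brass hexagon bush, 32 across, 28 tall; origin at the centre of its underside.

How it is judged:
By the outcome, as a careful person would: the job done as asked, in the order asked, and still so for the second after the job is handed in, with the robot touching nothing.
It also fails if it takes over 72 s, if anything falls off the work surface, if the arm or the gripper's body presses on something with over 40 N, if the wrist force passes 120 N, or if a joint passes its speed limit or range.

## Working session

There is one attempt and no reset: what is moved stays moved. The work goes in short steps, Python scripts to look and compute and a tool call to move; the robot and the scene stay as the last step left them, time stands still between calls to the robot, and variables do not carry over. Pictures are saved under pics/ and viewed, at most 10 in all, crops included, and the job is handed in when it is done.

Besides the shell and the picture viewer there is one more tool, called after "Call:" as name([rows], argument=value, ...), one row to a line, values as JSON. carry_out: Moves the arm, as the interface text tells. Its arguments: {"type":"object","properties":{"rows":{"type":"array"},"newtons":{"type":"number"}},"required":["rows"]}

```bash
ls; mkdir -p pics; python3 - <<'E'
from plant import r
import cv2,pickle,numpy as np
s=r.get_state();print({k:np.round(v,3).tolist() for k,v in s.items()}, r.grip_point_offset)
for n in("side","top"):
    d=r.snapshot(n);pickle.dump(d,open(f"pics/{n}0.pkl","wb"));cv2.imwrite(f"pics/{n}0.png",d["image"][:,:,::-1])
    print(n,d["fx"],d["fy"],d["cx"],d["cy"],d["dist_coeffs"],np.round(d["pose"],3).tolist())
E
```

```text
pics
{'clock': 0.0, 'q': [-1.183, 0.69, -0.195, 1.566, 0.157, 0.903, -0.215], 'qd': [0.002, -0.0, 0.0, 0.0, -0.001, 0.002, 0.003], 'joint_torque': [-0.0, -52.755, -1.267, -15.342, -0.053, 0.006, 0.0], 'tool_pos': [0.216, 0.586, 0.213], 'eef_rot': [0.176, 0.984, -0.001, -0.0], 'contact_force': [-1.008, 0.849, 0.121], 'moment': [0.063, 0.054, 0.021], 'finger_force': 0.0, 'opening': 1.001} 0.0187
side 583.7579069432853 583.7579069432853 323.17614286558364 245.90716973509095 [0.03994209 0.         0.         0.         0.        ] [[0.886, 0.352, -0.303, 0.012], [-0.465, 0.662, -0.588, -1.029], [-0.007, 0.661, 0.75, 1.438], [0.0, 0.0, 0.0, 1.0]]
top 615.0103660871891 615.0103660871891 317.3113401722641 235.47918944232708 [0.07345388 0.         0.         0.         0.        ] [[0.022, 0.992, -0.127, 0.328], [-1.0, 0.023, 0.003, -0.005], [0.006, 0.126, 0.992, 1.745], [0.0, 0.0, 0.0, 1.0]]
```

View pics/side0.png

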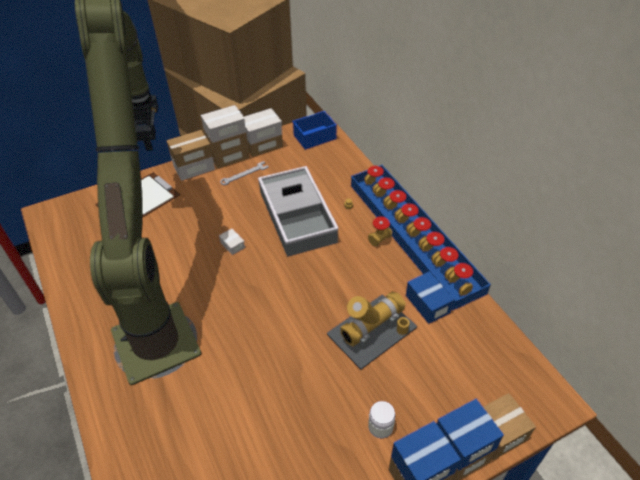

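View pics/top0.png

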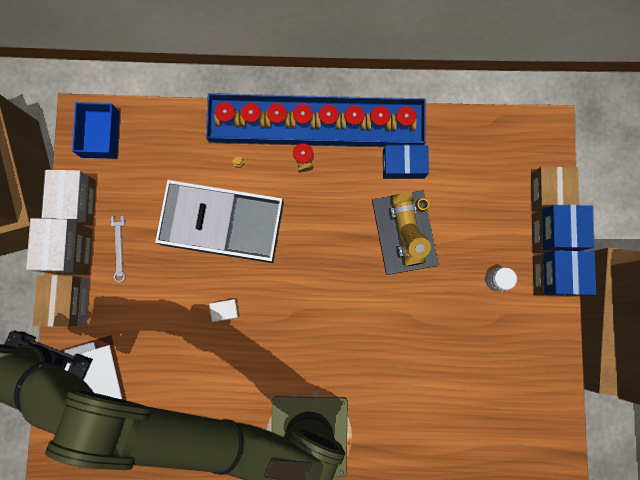

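The side view shows the strainer at about (372,325), its cap at (358,308), and the case at (298,210). The top view shows the strainer at (408,235), its cap at (418,247), the case at (220,222) and the hatch rib at (201,216). I'll enlarge both areas.

```bash
cat > h.py <<'E'
import numpy as np,cv2,pickle
from scipy.spatial.transform import Rotation as R
def load(n,k=0): return pickle.load(open(f"pics/{n}{k}.pkl","rb"))
def proj(d,P):
    T=np.linalg.inv(d["pose"]);p=np.atleast_2d(P)@T[:3,:3].T+T[:3,3];p=p*[1,-1,-1]
    K=np.array([[d["fx"],0,d["cx"]],[0,d["fy"],d["cy"]],[0,0,1]])
    return cv2.projectPoints(p,np.zeros(3),np.zeros(3),K,np.array(d["dist_coeffs"]))[0][:,0]
def ray(d,uv):
    K=np.array([[d["fx"],0,d["cx"]],[0,d["fy"],d["cy"]],[0,0,1]])
    n=cv2.undistortPoints(np.array(uv,float).reshape(-1,1,2),K,np.array(d["dist_coeffs"]))[:,0]
    v=np.c_[n[:,0],-n[:,1],-np.ones(len(n))]@d["pose"][:3,:3].T
    return d["pose"][:3,3],v
def onz(d,uv,z):
    o,v=ray(d,uv);return o+v*((z-o[2])/v[:,2])[:,None]
def crop(d,x,y,w,h,s,out=None):
    return cv2.resize(np.ascontiguousarray(d["image"][y:y+h,x:x+w,::-1]),(w*s,h*s),interpolation=cv2.INTER_CUBIC)
E
python3 - <<'E'
from h import *
s,t=load("side"),load("top")
a=crop(s,325,280,100,90,4);b=crop(t,365,185,80,90,4)
cv2.imwrite("pics/c1.png",np.hstack([a,b]))
a=crop(s,250,160,95,95,4);b=crop(t,150,175,140,95,3);b=cv2.copyMakeBorder(b,0,95,0,0,cv2.BORDER_CONSTANT)
cv2.imwrite("pics/c2.png",np.hstack([a,b]))
E
```

```text
(no output)
```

View pics/c1.png

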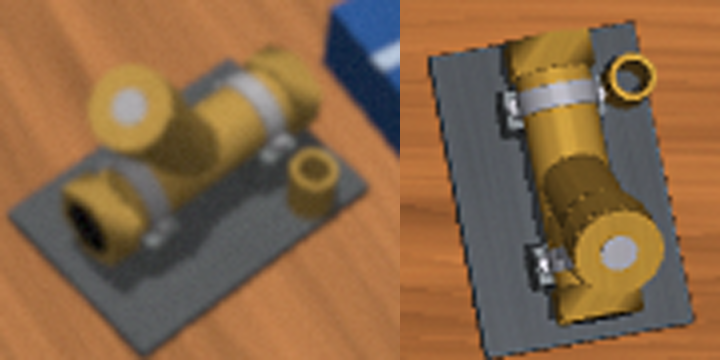

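View pics/c2.png

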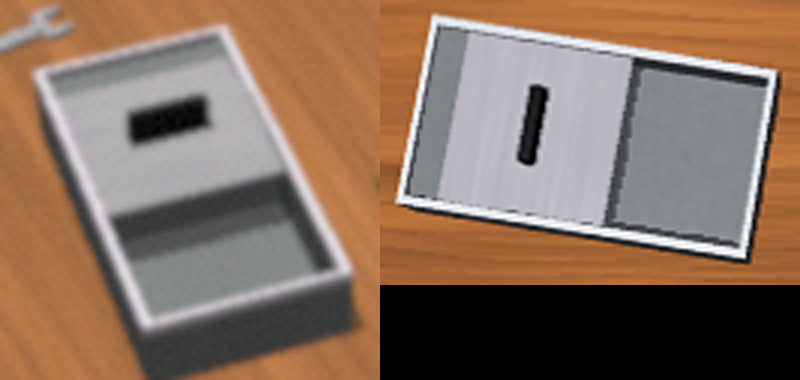

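Crop 1 shows the cap's disc at (128,107) in the side part and (620,252) in the top part, plus the base plate's corners. Crop 2 shows the case rim's corners and the rib. Next I'll fit these points to the calibration.

```bash
cat >> h.py <<'E'
def uc(p,x,y,s,ox=0): p=np.array(p,float);return (p-[ox,0]+.5)/s-.5+[x,y]
def tri(uv1,d1,uv2,d2):
    o1,v1=ray(d1,[uv1]);o2,v2=ray(d2,[uv2]);A=0;b=0
    for o,v in((o1,v1[0]),(o2,v2[0])):
        v=v/np.linalg.norm(v);M=np.eye(3)-np.outer(v,v);A=A+M;b=b+M@o
    p=np.linalg.solve(A,b);return p,[np.round(proj(d1,p)[0]-uv1,2),np.round(proj(d2,p)[0]-uv2,2)]
E
python3 - <<'E'
from h import *
np.set_printoptions(precision=4,suppress=True)
s,t=load("side"),load("top")
cs,ct=uc((128,107),325,280,4),uc((620,252),365,185,4,400)
print("cap top",*tri(cs,s,ct,t)); print(onz(t,[ct],.1794),onz(s,[cs],.1794))
pt=onz(t,uc([(428,57),(635,20),(693,320),(487,358)],365,185,4,400),.012)
ps=onz(s,uc([(8,215),(230,60),(369,187),(145,357)],325,280,4),.012)
def rect(p,a,b,n):
    # p corners order: find center/yaw
    print(n,"ctr",p.mean(0),"edges",[ (np.linalg.norm(e),np.degrees(np.arctan2(e[1],e[0]))) for e in np.roll(p,-1,0)[:,:2]-p[:,:2]])
rect(pt,0,0,"plate top");rect(ps,0,0,"plate side")
ct4=onz(t,uc([(432,15),(778,71),(748,262),(398,205)],150,175,3,380),.073)
cs4=onz(s,uc([(34,72),(225,25),(352,270),(147,331)],250,160,4),.073)
rect(ct4,0,0,"case top");rect(cs4,0,0,"case side")
print("rib top",onz(t,[uc((532,124),150,175,3,380)],.1)) 
E
```

```text
cap top [ 0.5012 -0.2714  0.1784] [array([ 0.38, -0.08]), array([-0.14,  0.37])]
[[ 0.502  -0.2716  0.1794]] [[ 0.4998 -0.2718  0.1794]]
plate top ctr [ 0.5657 -0.2578  0.012 ] edges [(np.float64(0.15070554168216932), np.float64(-78.46306537668092)), (np.float64(0.21816482310595237), np.float64(-169.20905103376052)), (np.float64(0.14778440883708266), np.float64(101.79998165226142)), (np.float64(0.21882482867885414), np.float64(11.55847966057716))]
plate side ctr [ 0.5625 -0.2635  0.012 ] edges [(np.float64(0.21760725117684362), np.float64(11.501856893919127)), (np.float64(0.14733272963565916), np.float64(-78.66053658039523)), (np.float64(0.21725881332167254), np.float64(-168.33371127985765)), (np.float64(0.14795565876127856), np.float64(101.47542626343201))]
case top ctr [0.5761 0.2594 0.073 ] edges [(np.float64(0.3217713802399764), np.float64(-97.9374204430119)), (np.float64(0.17807805351248357), np.float64(172.88262567934953)), (np.float64(0.3212469482365015), np.float64(81.95411936432141)), (np.float64(0.17747831595478905), np.float64(-6.945092147276551))]
case side ctr [0.5767 0.2577 0.073 ] edges [(np.float64(0.1756744068038597), np.float64(-7.435307463244264)), (np.float64(0.3173903880713378), np.float64(-97.84813899174185)), (np.float64(0.17419402748007576), np.float64(174.09644478116076)), (np.float64(0.32203937860145593), np.float64(82.43228089937264))]
rib top [[0.5833 0.3071 0.1   ]]
```

```bash
cat >> h.py <<'E'
np.set_printoptions(precision=3,suppress=True)
YS=.199; U=np.array([-.5*np.cos(YS),-.5*np.sin(YS),np.cos(np.pi/6)]); L=np.array([-np.sin(YS),np.cos(YS),0])
TOP=np.array([.501,-.2716,.179])
YC=-.134; CX=np.array([np.cos(YC),np.sin(YC),0]); CY=np.array([-np.sin(YC),np.cos(YC),0]); CASE=np.array([.5763,.2587,0])
def frame(y,z): return np.c_[np.cross(y,z),y,z]
def rel(p,M):
    from plant import r
    s=r.get_state(); C=R.from_quat(s["eef_rot"])
    print("clock",round(s["clock"],2),"q",np.round(s["q"],2),"tcp",np.round(s["tool_pos"],4),"F",np.round(s["contact_force"],1),"open",round(s["opening"],3),"ff",round(s["finger_force"],1))
    print("shift cm",C.inv().apply(np.array(p)-s["tool_pos"])*100,"turn",(C.inv()*R.from_matrix(M)).as_rotvec(degrees=True))
E
python3 - <<'E'
from h import *
M=frame(-L,-U)
rel([.47,.2,.34],frame(np.array([np.cos(-.1),np.sin(-.1),0]),np.array([0,0,-1.])))
rel(TOP+.06*U,M)
E
```

```text
clock 0.1 q [-1.18  0.69 -0.19  1.57  0.16  0.9  -0.22] tcp [0.216 0.586 0.213] F [ 0.7 -0.7  0.1] open 0.998 ff 0.0
shift cm [-37.154 -27.419 -12.67 ] turn [-0.074  0.066 75.464]
clock 0.1 q [-1.18  0.69 -0.19  1.57  0.16  0.9  -0.22] tcp [0.216 0.586 0.213] F [ 0.7 -0.7  0.1] open 0.998 ff 0.0
shift cm [-53.842 -72.144  -1.692] turn [-38.602  11.059 143.967]
```

Call:
carry_out([
  [[-8,-6,-10],[0,0,10],0],
  [[-37,-27,-13],[0,0,75],0],
  [[-37,-27,-13],[0,0,75],0],
  [[-37,-27,-13],[0,0,75],0],
  [[-37,-27,-13],[0,0,75],0],
  [[-37,-27,-13],[0,0,75],0],
  [[-37,-27,-13],[0,0,75],0],
  [[-37,-27,-13],[0,0,75],0],
  [[-37,-27,-13],[0,0,75],0],
  [[-37,-27,-13],[0,0,75],0],
  [[-37,-27,-13],[0,0,75],0],
  [[-37,-27,-13],[0,0,75],0],
], newtons=60)

```text
clock: 1.3
tool_pos: [0.4698, 0.2047, 0.3432]
eef_rot: [0.739, 0.673, -0.0, -0.0]
contact_force: [0.1, 0.5, 0.3]
opening: 1.0
finger_force: 0.0
```

```bash
python3 - <<'E'
from h import *
rel(TOP+.06*U,frame(-L,-U))
E
```

```text
clock 1.3 q [-0.63  0.39  0.19  1.72 -0.08  1.04 -0.5 ] tcp [0.47  0.205 0.343] F [0.1 0.5 0.3] open 1.0 ff 0.0
shift cm [-47.999   4.67   11.212] turn [-19.206  25.783  71.474]
```

Call:
carry_out([
  [[-48,4.7,11.2],[-19.2,25.8,71.5],0],
  [[-48,4.7,11.2],[-19.2,25.8,71.5],0],
  [[-48,4.7,11.2],[-19.2,25.8,71.5],0],
  [[-48,4.7,11.2],[-19.2,25.8,71.5],0],
  [[-48,4.7,11.2],[-19.2,25.8,71.5],0],
  [[-48,4.7,11.2],[-19.2,25.8,71.5],0],
  [[-48,4.7,11.2],[-19.2,25.8,71.5],0],
  [[-48,4.7,11.2],[-19.2,25.8,71.5],0],
  [[-48,4.7,11.2],[-19.2,25.8,71.5],0],
  [[-48,4.7,11.2],[-19.2,25.8,71.5],0],
  [[-48,4.7,11.2],[-19.2,25.8,71.5],0],
  [[-48,4.7,11.2],[-19.2,25.8,71.5],0],
])

```text
clock: 2.5
tool_pos: [0.4719, -0.2834, 0.2297]
eef_rot: [0.962, 0.092, 0.258, -0.024]
contact_force: [-0.0, -0.3, -0.7]
opening: 1.003
finger_force: 0.0
```

```bash
python3 - <<'E'
from h import *
from plant import r
rel(TOP-.027*U,frame(-L,-U))
d=r.snapshot("side");pickle.dump(d,open("pics/side1.pkl","wb"))
t=r.snapshot("top");pickle.dump(t,open("pics/top1.pkl","wb"))
cv2.imwrite("pics/c3.png",np.hstack([crop(d,310,250,100,110,4),crop(t,370,195,90,110,4)]))
E
```

```text
clock 2.5 q [ 0.94  0.52 -0.35  2.14 -0.96  0.26  0.19] tcp [ 0.472 -0.283  0.23 ] F [-0.  -0.3 -0.7] open 1.003 ff 0.0
shift cm [ 0.126 -0.632  8.633] turn [ 0.304 -0.012 -0.446]
```

View pics/c3.png

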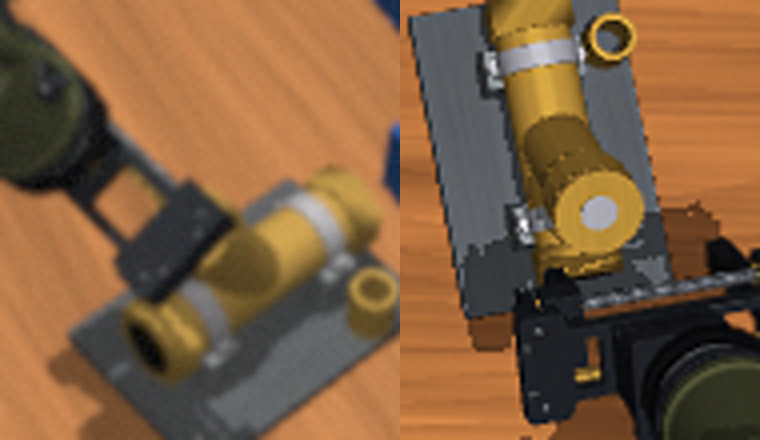

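The side view shows the gripper at about (170,230), above the cap and in line with the branch. The top view shows the cap's disc at (600,210) and the fingers at (540,290) and (730,260), on the robot's side. I'll go down partway and re-read the state.

Call:
carry_out([
  [[0,-0.3,1.5],[0,0,0],0],
  [[0,-0.3,3],[0,0,0],0],
  [[0,-0.3,3],[0,0,0],0],
  [[0,-0.3,3],[0,0,0],0],
])

```text
clock: 3.0
tool_pos: [0.4874, -0.2692, 0.2058]
eef_rot: [0.961, 0.098, 0.258, -0.027]
contact_force: [0.1, 1.0, -0.2]
opening: 1.0
finger_force: 0.0
```

```bash
python3 - <<'E'
from h import *
rel(TOP-.027*U,frame(-L,-U))
s,t=load("side",1),load("top",1)
# refine the cap top disc by grey segmentation in the first pictures
for n,(x,y,w,h) in(("side",(348,297,20,20)),("top",(409,238,22,22))):
    d=load(n);im=d["image"][y:y+h,x:x+w].astype(int)
    m=(im.max(2)-im.min(2)<45)&(im.mean(2)>110);k,l,st,c=cv2.connectedComponentsWithStats(m.astype(np.uint8));i=1+st[1:,4].argmax();print(n,c[i]+[x,y],st[i]); 
    if n=="side":a=c[i]+[x,y]
    else:b=c[i]+[x,y]
print(tri(a,load("side"),b,load("top")))
E
```

```text
clock 3.0 q [ 0.97  0.58 -0.47  2.15 -0.97  0.15  0.19] tcp [ 0.487 -0.269  0.206] F [ 0.1  1.  -0.2] open 1.0 ff 0.0
shift cm [-0.234  0.518  5.66 ] turn [-0.18  -0.058  0.195]
side [356.696 306.304] [ 5  5  9  9 56]
top [419.333 247.685] [ 6  6  9  8 54]
(array([ 0.501, -0.271,  0.178]), [array([ 0.26, -0.06]), array([-0.1 ,  0.25])])
```

Call:
carry_out([
  [[-0.2,0.5,0.5],[0,0,0],0],
  [[-0.2,0.5,1.5],[0,0,0],0],
  [[-0.2,0.5,2],[0,0,0],0],
  [[-0.2,0.5,2],[0,0,0],0],
])

```text
clock: 3.4
tool_pos: [0.4961, -0.2745, 0.1869]
eef_rot: [0.961, 0.096, 0.258, -0.026]
contact_force: [-0.0, -0.0, 0.4]
opening: 0.999
finger_force: 0.0
```

```bash
python3 - <<'E'
from h import *
from plant import r
rel(TOP-.027*U,frame(-L,-U)); print(r.get_state()["qd"],[a for a in dir(r) if a[0]!='_'])
E
```

```text
clock 3.4 q [ 0.99  0.64 -0.52  2.15 -0.97  0.09  0.2 ] tcp [ 0.496 -0.275  0.187] F [-0.  -0.   0.4] open 0.999 ff 0.0
shift cm [ 0.07  -0.188  3.65 ] turn [-0.064 -0.044  0.037]
[ 0.    -0.013  0.011  0.001  0.003  0.014  0.001] ['Unreachable', 'finish_job', 'get_state', 'grip_point_offset', 'snapshot']
```

Call:
carry_out([
  [[0,0,0.7],[0,0,0],0],
  [[0,-0.1,1.4],[0,0,0],0],
  [[0,-0.1,2],[0,0,0],0],
  [[0,-0.1,2],[0,0,0],0],
])

```text
clock: 3.8
tool_pos: [0.5065, -0.2728, 0.1706]
eef_rot: [0.961, 0.097, 0.257, -0.027]
contact_force: [-0.1, -0.6, 0.2]
opening: 0.997
finger_force: 0.0
```

```bash
python3 - <<'E'
from h import *
rel(TOP-.027*U,frame(-L,-U))
E
```

```text
clock 3.8 q [ 0.99  0.68 -0.55  2.14 -1.    0.04  0.23] tcp [ 0.506 -0.273  0.171] F [-0.1 -0.6  0.2] open 0.997 ff 0.0
shift cm [-0.021 -0.224  1.717] turn [-0.149  0.051  0.053]
```

```bash
cat > kin.py <<'E'
from h import *
import itertools
from scipy.optimize import least_squares
D=[([-1.183,.69,-.195,1.566,.157,.903,-.215],[.216,.586,.213],[.176,.984,-.001,0]),
([-.63,.39,.19,1.72,-.08,1.04,-.5],[.4698,.2047,.3432],[.739,.673,0,0]),
([.94,.52,-.35,2.14,-.96,.26,.19],[.4719,-.2834,.2297],[.962,.092,.258,-.024]),
([.97,.58,-.47,2.15,-.97,.15,.19],[.4874,-.2692,.2058],[.961,.098,.258,-.027]),
([.99,.68,-.55,2.14,-1.,.04,.23],[.5065,-.2728,.1706],[.961,.097,.257,-.027])]
Z=lambda a:R.from_euler('z',a); Y=lambda a:R.from_euler('y',a); ez=np.array([0,0,1.])
def rots(q,s):
    A=Z(-q[0])*Y(q[1]);B=A*Z(s[0]*q[2])*Y(q[3]);C=B*Z(s[1]*q[4])*Y(q[5])*Z(s[2]*q[6]+s[3]);return A,B,C
best=min(((sum((rots(q,s)[2].inv()*R.from_quat(e)).magnitude() for q,p,e in D),s) for s in itertools.product((1,-1),(1,-1),(1,-1),(0,np.pi/2,np.pi,-np.pi/2))),key=lambda x:x[0])
S=best[1]
M=[];b=[]
for q,p,e in D:
    A,B,C=rots(q,S);M.append(np.c_[ez,A.apply(ez),B.apply(ez),C.apply(ez)]);b.append(p)
G,res,_,_=np.linalg.lstsq(np.vstack(M),np.hstack(b),rcond=None)
LO=np.array([-3.01,-.46,-1.47,.13,-1,.04,-2.66]);HI=np.array([3.01,2.08,1.51,2.56,4.14,2.09,2.66])
def fk(q):
    A,B,C=rots(q,S);return G[0]*ez+G[1]*A.apply(ez)+G[2]*B.apply(ez)+G[3]*C.apply(ez),C
def ik(p,Rm,q0,w=.01):
    Rt=R.from_matrix(Rm)
    f=lambda q:np.r_[(fk(q)[0]-p)*10,(fk(q)[1].inv()*Rt).as_rotvec(),w*(q-q0)]
    o=least_squares(f,np.clip(q0,LO+.02,HI-.02),bounds=(LO,HI));return o.x,np.abs(o.fun[:6]).max()
if __name__=="__main__":
    print(best,G,res)
    rng=np.random.default_rng(0)
    for sp in(0,np.pi):
        out=[]
        for i in range(25):
            q,e=ik(TOP-.027*U,frame(-L*np.cos(sp),-U),rng.uniform(LO,HI),.002)
            if e<.02: out.append(np.round(q,2))
        print("spin",sp);print(np.array(out)[:12])
E
python3 kin.py
```

```text
(0.024275664880649285, (-1, -1, -1, 1.5707963267948966)) [0.219 0.611 0.32  0.281] [0.004]
spin 0
[[ 1.26  1.08 -1.47  2.15  1.59  0.83 -2.38]
 [ 0.95  0.71 -0.53  2.13 -1.    0.04  0.22]
 [ 0.98  0.72 -0.59  2.15  2.85  0.04  2.66]
 [ 0.95  0.71 -0.53  2.13 -1.    0.04  0.22]
 [ 0.95  0.71 -0.53  2.13 -1.    0.04  0.22]
 [ 1.17  0.86 -1.04  2.15  1.63  0.39 -2.41]
 [ 1.25  1.02 -1.36  2.15  1.6   0.7  -2.39]
 [ 1.12  0.81 -0.91  2.15  1.66  0.27 -2.44]
 [ 0.95  0.71 -0.52  2.15  4.14  0.05  1.37]
 [ 0.95  0.71 -0.53  2.15  4.02  0.04  1.49]
 [ 1.25  1.04 -1.4   2.15  1.6   0.75 -2.38]
 [ 0.95  0.71 -0.53  2.13 -1.    0.04  0.22]]
spin 3.141592653589793
[[ 1.    0.73 -0.61  2.15  2.27  0.04  0.09]
 [ 1.03  0.75 -0.69  2.15  1.84  0.09  0.53]
 [ 0.96  0.71 -0.53  2.15  3.95  0.04 -1.58]
 [ 1.09  0.78 -0.82  2.15  1.69  0.2   0.67]
 [ 1.09  0.78 -0.81  2.15  1.7   0.19  0.66]
 [ 1.04  0.75 -0.7   2.15  1.82  0.1   0.54]
 [ 1.26  1.08 -1.47  2.15  1.59  0.83  0.76]
 [ 0.95  0.71 -0.53  2.15  4.02  0.04 -1.66]
 [ 1.    0.73 -0.61  2.15  2.24  0.04  0.12]
 [ 0.95  0.71 -0.53  2.15  4.03  0.04 -1.66]
 [ 1.23  0.97 -1.26  2.15  1.61  0.6   0.75]
 [ 1.    0.73 -0.61  2.15  2.26  0.04  0.11]]
```

```bash
cat > path.py <<'E'
from kin import *
from plant import r
q=np.array(r.get_state()["q"])
def tilt(az,t): return np.array([np.sin(t)*np.cos(az),np.sin(t)*np.sin(az),-np.cos(t)])
def transport(Rm,z):
    z0=Rm[:,2];ax=np.cross(z0,z);s=np.linalg.norm(ax);return (R.from_rotvec(ax/s*np.arctan2(s,z0@z)).as_matrix() if s>1e-9 else np.eye(3))@Rm
Rm=frame(-L,-U);H=TOP+.09*U
zs=[(H,-U),(H,tilt(-2.06,.05)),(H,tilt(-2.06,.6)),(H,tilt(-1.2,.6)),(H,-U),(TOP-.027*U,-U)]
p0=fk(q)[0];z0=Rm[:,2]
for p,z in zs:
    for k in np.linspace(.05,1,20):
        zz=z0*(1-k)+z*k;zz/=np.linalg.norm(zz);Rm=transport(Rm,zz)
        qn,e=ik(p0*(1-k)+p*k,Rm,q,.01);q=qn
    p0,z0=p,z
    print(p,z,"q",q,"err",e)
E
python3 path.py
```

```text
[ 0.457 -0.28   0.257] [ 0.49   0.099 -0.866] q [ 0.945  0.465 -0.288  2.107 -0.853  0.371  0.106] err 7.805419143122363e-06
[ 0.457 -0.28   0.257] [-0.023 -0.044 -0.999] q [ 0.311  0.529  0.373  1.796 -0.181  0.847 -0.626] err 7.75479369900618e-06
[ 0.457 -0.28   0.257] [-0.265 -0.498 -0.825] q [-0.145  0.683  0.772  1.831  0.205  0.786 -1.027] err 4.898892174107417e-06
[ 0.457 -0.28   0.257] [ 0.205 -0.526 -0.825] q [-0.124  0.536  0.766  2.186  0.256  0.081 -1.018] err 6.851575184894129e-06
[ 0.457 -0.28   0.257] [ 0.49   0.099 -0.866] q [ 1.228  0.549 -0.797  2.107  0.088  0.243 -0.581] err 1.1285795111657448e-05
[ 0.514 -0.269  0.156] [ 0.49   0.099 -0.866] q [ 1.079  0.775 -0.797  2.148  1.71   0.175 -2.202] err 0.00010291130406401056
```

```bash
cat > spin.py <<'E'
from kin import *
from plant import r
for up in(.01,.05):
  for w in(.01,.003):
    q=np.array(r.get_state()["q"]);p=fk(q)[0];Rm=frame(-L,-U);h=0
    def go(dp,a,n=15):
        global q,p,Rm
        for k in range(n):
            p=p+dp/n;Rm=Rm@R.from_rotvec([0,0,a/n]).as_matrix();q,e=ik(p,Rm,q,w)
        print(np.round(q,2),round(e,4))
    print("up",up);go(U*up,0);go(0*U,-1.4);go(0*U,-1.4);go(TOP-.027*U-p,0)
E
python3 spin.py
```

```text
up 0.01
[ 0.99  0.66 -0.53  2.14 -1.    0.07  0.23] 0.0
[ 1.02  0.67 -0.59  2.14 -0.3   0.04  0.93] 0.0
[ 1.04  0.68 -0.63  2.14  0.4   0.04  1.63] 0.0
[ 1.07  0.77 -0.77  2.15  1.73  0.16  0.29] 0.0
up 0.01
[ 0.99  0.66 -0.52  2.14 -1.    0.07  0.23] 0.0
[ 1.02  0.67 -0.59  2.14 -0.3   0.04  0.93] 0.0
[ 1.03  0.68 -0.61  2.14  0.03  0.04  2.  ] 0.0004
[ 1.07  0.77 -0.77  2.15  1.73  0.15  0.29] 0.0
up 0.05
[ 0.96  0.57 -0.4   2.13 -0.94  0.22  0.18] 0.0
[ 1.08  0.6  -0.61  2.13 -0.3   0.13  0.93] 0.0
[ 1.14  0.63 -0.75  2.13  0.38  0.14  1.64] 0.0
[ 1.08  0.77 -0.79  2.15  1.71  0.17  0.31] 0.0001
up 0.05
[ 0.96  0.57 -0.4   2.13 -0.94  0.22  0.18] 0.0
[ 1.08  0.6  -0.61  2.13 -0.3   0.13  0.93] 0.0
[ 1.14  0.63 -0.75  2.13  0.38  0.14  1.64] 0.0
[ 1.07  0.77 -0.78  2.15  1.72  0.16  0.3 ] 0.0
```

Call:
carry_out([
  [[0,-0.2,-1.5],[0,0,0],0],
  [[0,-0.2,-3],[0,0,-8],0],
  [[0,-0.2,-3],[0,0,-16],0],
  [[0,-0.2,-3],[0,0,-24],0],
  [[0,-0.2,-3],[0,0,-32],0],
  [[0,-0.2,-3],[0,0,-40],0],
  [[0,-0.2,-3],[0,0,-48],0],
  [[0,-0.2,-3],[0,0,-56],0],
  [[0,-0.2,-3],[0,0,-64],0],
  [[0,-0.2,-3],[0,0,-72],0],
  [[0,-0.2,-3],[0,0,-80],0],
  [[0,-0.2,-3],[0,0,-80],0],
])

```text
clock: 5.0
tool_pos: [0.491, -0.2741, 0.1972]
eef_rot: [0.674, 0.692, 0.214, 0.145]
contact_force: [-0.6, 0.8, -0.5]
opening: 1.0
finger_force: 0.0
```

```bash
python3 - <<'E'
from h import *
rel(TOP+.02*U,frame(L,-U))
E
```

```text
clock 5.0 q [ 1.05  0.63 -0.61  2.14 -0.32  0.09  0.95] tcp [ 0.491 -0.274  0.197] F [-0.6  0.8 -0.5] open 1.0 ff 0.0
shift cm [ 0.038 -0.03   0.093] turn [  0.055  -0.119 -99.96 ]
```

As the model predicted, q5 is unwinding. Next comes more spin, then the descent.

Call:
carry_out([
  [[0,0,0],[0,0,-8],0],
  [[0,0,0],[0,0,-16],0],
  [[0,0,0],[0,0,-24],0],
  [[0,0,0],[0,0,-32],0],
  [[0,0,0],[0,0,-40],0],
  [[0,0,0],[0,0,-48],0],
  [[0,0,0],[0,0,-56],0],
  [[0,0,0],[0,0,-64],0],
  [[0,0,0],[0,0,-72],0],
  [[0,0,0.5],[0,0,-80],0],
  [[0,0,1],[0,0,-80],0],
  [[0,0,1],[0,0,-80],0],
])

```text
clock: 6.2
tool_pos: [0.496, -0.2726, 0.1881]
eef_rot: [0.074, 0.963, 0.072, 0.248]
contact_force: [0.3, -0.4, 0.5]
opening: 0.999
finger_force: 0.0
```

```bash
python3 - <<'E'
from h import *
rel(TOP-.027*U,frame(L,-U))
E
```

```text
clock 6.2 q [ 1.08  0.67 -0.67  2.14  0.37  0.07  1.65] tcp [ 0.496 -0.273  0.188] F [ 0.3 -0.4  0.5] open 0.999 ff 0.0
shift cm [-0.001 -0.016  3.741] turn [  0.159  -0.094 -20.263]
```

Call:
carry_out([
  [[0,0,0.5],[0,0,0],0],
  [[0,0,1],[0,0,0],0],
  [[0,0,1.5],[0,0,0],0],
  [[0,0,2],[0,0,0],0],
  [[0,0,2.5],[0,0,0],0],
  [[0,0,3],[0,0,0],0],
  [[0,0,3.4],[0,0,0],0],
  [[0,0,3.7],[0,0,0],0],
  [[0,0,3.7],[0,0,0],0],
  [[0,0,3.7],[0,0,0],0],
])

```text
clock: 7.2
tool_pos: [0.5139, -0.2686, 0.1558]
eef_rot: [0.072, 0.963, 0.072, 0.248]
contact_force: [-0.1, -0.4, 0.1]
opening: 1.003
finger_force: 0.0
```

```bash
python3 - <<'E'
from h import *
rel(TOP-.027*U,frame(L,-U))
E
```

```text
clock 7.2 q [ 1.07  0.76 -0.72  2.14  1.61  0.1   0.43] tcp [ 0.514 -0.269  0.156] F [-0.1 -0.4  0.1] open 1.003 ff 0.0
shift cm [-0.027 -0.028  0.027] turn [  0.223  -0.085 -20.053]
```

Call:
carry_out([
  [[0,0,0],[0,0,8],0],
  [[0,0,0],[0,0,16],0],
  [[0,0,0],[0,0,24],0],
  [[0,0,0],[0,0,32],0],
  [[0,0,0],[0,0,40],0],
  [[0,0,0],[0,0,48],0],
  [[0,0,0],[0,0,56],0],
  [[0,0,0],[0,0,64],0],
  [[0,0,0],[0,0,72],0],
  [[0,0,0],[0,0,80],0],
  [[0,0,0],[0,0,88],0],
  [[0,0,0],[0,0,88],0],
])

```text
clock: 8.4
tool_pos: [0.5139, -0.269, 0.1562]
eef_rot: [0.721, 0.643, 0.224, 0.129]
contact_force: [0.2, 0.5, -0.5]
opening: 1.001
finger_force: 0.0
```

```bash
python3 - <<'E'
from h import *
rel(TOP-.027*U,frame(L,-U))
E
```

```text
clock 8.4 q [ 1.18  0.83 -0.94  2.13  1.54  0.28 -1.02] tcp [ 0.514 -0.269  0.156] F [ 0.2  0.5 -0.5] open 1.001 ff 0.0
shift cm [-0.004  0.003  0.071] turn [   0.063   -0.211 -108.049]
```

Call:
carry_out([
  [[0,0,0],[0,0,0],0.25],
  [[0,0,0],[0,0,0],0.4],
  [[0,0,0],[0,0,0],0.5],
  [[0,0,0],[0,0,0],0.6],
  [[0,0,0],[0,0,0],1],
  [[0,0,0],[0,0,0],1],
], newtons=50)

```text
clock: 9.0
tool_pos: [0.5147, -0.2692, 0.1569]
eef_rot: [0.721, 0.643, 0.224, 0.13]
contact_force: [2.2, -0.4, 1.0]
opening: 0.625
finger_force: 50.0
```

```bash
python3 - <<'E'
from h import *
rel(TOP-.027*U,frame(L,-U))
E
```

```text
clock 9.0 q [ 1.18  0.83 -0.94  2.13  1.54  0.28 -1.02] tcp [ 0.515 -0.269  0.157] F [ 2.2 -0.4  1. ] open 0.625 ff 50.0
shift cm [ 0.    -0.106  0.092] turn [   0.115   -0.091 -107.927]
```

Call:
carry_out([
  [[0,0,-0.02],[0,0,-5],1],
  [[0,0,-0.04],[0,0,-10],1],
  [[0,0,-0.07],[0,0,-15],1],
  [[0,0,-0.09],[0,0,-20],1],
  [[0,0,-0.11],[0,0,-25],1],
  [[0,0,-0.13],[0,0,-30],1],
  [[0,0,-0.16],[0,0,-35],1],
  [[0,0,-0.18],[0,0,-40],1],
  [[0,0,-0.18],[0,0,-40],1],
])

```text
clock: 9.9
tool_pos: [0.5132, -0.2701, 0.158]
eef_rot: [0.457, 0.851, 0.165, 0.199]
contact_force: [3.0, -1.3, -1.8]
opening: 0.621
finger_force: 50.0
```

```bash
python3 - <<'E'
from h import *
from plant import r
rel(TOP-.027*U,frame(L,-U)); s=r.get_state();print("M along u",np.array(s["moment"])@U,s["moment"],"F along u",np.array(s["contact_force"])@U)
E
```

```text
clock 9.9 q [ 1.16  0.8  -0.88  2.13  1.53  0.23 -0.32] tcp [ 0.513 -0.27   0.158] F [ 3.  -1.3 -1.8] open 0.621 ff 50.0
shift cm [0.094 0.029 0.265] turn [  0.007  -0.087 -67.928]
M along u 0.20220766547113586 [-0.622  0.293 -0.085] F along u -2.888225366407433
```

Call:
carry_out([
  [[0,0,-0.04],[0,0,-8],1],
  [[0,0,-0.07],[0,0,-16],1],
  [[0,0,-0.11],[0,0,-24],1],
  [[0,0,-0.14],[0,0,-32],1],
  [[0,0,-0.18],[0,0,-40],1],
  [[0,0,-0.21],[0,0,-48],1],
  [[0,0,-0.25],[0,0,-56],1],
  [[0,0,-0.28],[0,0,-64],1],
  [[0,0,-0.32],[0,0,-72],1],
  [[0,0,-0.36],[0,0,-80],1],
  [[0,0,-0.36],[0,0,-80],1],
])

```text
clock: 11.0
tool_pos: [0.5108, -0.2697, 0.1605]
eef_rot: [-0.196, 0.946, 0.0, 0.258]
contact_force: [3.2, 0.5, -4.9]
opening: 0.618
finger_force: 50.0
```

```bash
python3 - <<'E'
from h import *
from plant import r
rel(TOP-.027*U,frame(L,-U)); s=r.get_state();print("M along u",np.array(s["moment"])@U,s["moment"],"F along u",np.array(s["contact_force"])@U)
E
```

```text
clock 11.0 q [ 1.1   0.76 -0.77  2.14  1.5   0.14  1.09] tcp [ 0.511 -0.27   0.161] F [ 3.2  0.5 -4.9] open 0.618 ff 50.0
shift cm [-0.066 -0.012  0.597] turn [ 0.167 -0.106 11.937]
M along u -0.010888973106518231 [-0.249  0.513 -0.095] F along u -5.844990913225384
```

Call:
carry_out([
  [[0,0,0],[0,0,0],0.1],
  [[0,0,0],[0,0,0],0.1],
  [[0,0,0],[0,0,8.5],0.1],
  [[0,0,0],[0,0,17],0.1],
  [[0,0,0],[0,0,25.5],0.1],
  [[0,0,0],[0,0,34],0.1],
  [[0,0,0],[0,0,42.5],0.1],
  [[0,0,0],[0,0,51],0.1],
  [[0,0,0],[0,0,59.5],0.1],
  [[0,0,0],[0,0,68],0.1],
  [[0,0,0],[0,0,76.5],0.1],
  [[0,0,0],[0,0,85],0.1],
])

```text
clock: 12.2
tool_pos: [0.5113, -0.2693, 0.1614]
eef_rot: [0.497, 0.828, 0.175, 0.19]
contact_force: [-0.2, -0.2, -0.2]
opening: 0.899
finger_force: 0.0
```

```bash
python3 - <<'E'
from h import *
from plant import r
rel(TOP-.0215*U,frame(L,-U))
d=r.snapshot("side");t=r.snapshot("top")
cv2.imwrite("pics/c4.png",np.hstack([crop(d,310,250,100,110,4),crop(t,370,195,90,110,4)]))
E
```

```text
clock 12.2 q [ 1.14  0.78 -0.84  2.14  1.5   0.19 -0.39] tcp [ 0.511 -0.269  0.161] F [-0.2 -0.2 -0.2] open 0.899 ff 0.0
shift cm [-0.014 -0.036  0.097] turn [  0.124  -0.12  -73.424]
```

View pics/c4.png

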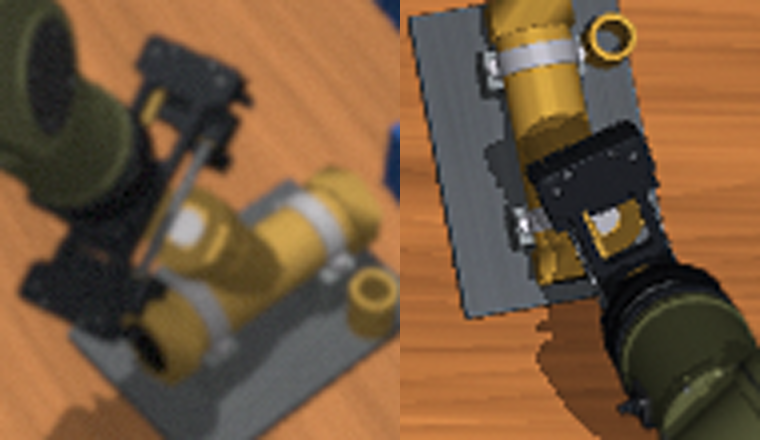

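The cap is between the fingers, with its disc at (185,225) in the side view and (605,222) in the top view, and the gripper is centred on it. I'll regrip and twist on.

Call:
carry_out([
  [[0,0,0],[0,0,0],0.5],
  [[0,0,0],[0,0,0],1],
  [[0,0,0],[0,0,0],1],
  [[0,0,0],[0,0,0],1],
  [[0,0,-0.04],[0,0,-8],1],
  [[0,0,-0.07],[0,0,-16],1],
  [[0,0,-0.11],[0,0,-24],1],
  [[0,0,-0.14],[0,0,-32],1],
  [[0,0,-0.18],[0,0,-40],1],
  [[0,0,-0.21],[0,0,-48],1],
  [[0,0,-0.25],[0,0,-56],1],
  [[0,0,-0.25],[0,0,-56],1],
], newtons=50)

```text
clock: 13.5
tool_pos: [0.51, -0.27, 0.1633]
eef_rot: [0.046, 0.965, 0.064, 0.25]
contact_force: [-0.3, -0.0, 0.4]
opening: 0.004
finger_force: 0.0
```

```bash
python3 - <<'E'
from h import *
from plant import r
rel(TOP-.0215*U,frame(L,-U)); s=r.get_state();print("M along u",np.array(s["moment"])@U,s["moment"],"F along u",np.array(s["contact_force"])@U)
E
```

```text
clock 13.5 q [ 1.13  0.77 -0.83  2.14  1.48  0.18  0.62] tcp [ 0.51  -0.27   0.163] F [-0.3 -0.   0.4] open 0.004 ff 0.0
shift cm [0.013 0.017 0.33 ] turn [  0.115  -0.073 -16.92 ]
M along u -0.0649645721768351 [-0.057  0.497 -0.051] F along u 0.4992168122080199
```

```bash
python3 - <<'E'
from h import *
from plant import r
d=r.snapshot("side");t=r.snapshot("top")
pickle.dump(d,open("pics/side2.pkl","wb"));pickle.dump(t,open("pics/top2.pkl","wb"))
cv2.imwrite("pics/c5.png",np.hstack([crop(d,310,250,100,110,4),crop(t,370,195,90,110,4)]))
s=r.get_state()
for n,x,y,ox in((d,310,250,0),(t,370,195,400)): print((proj(n,[s["tool_pos"],TOP,TOP+U*.0055])-[x,y])*4+[ox,0])
E
```

```text
[[197.672 231.72 ]
 [187.96  224.953]
 [185.073 222.885]]
[[591.65  200.737]
 [598.437 212.173]
 [600.568 215.605]]
```

View pics/c5.png

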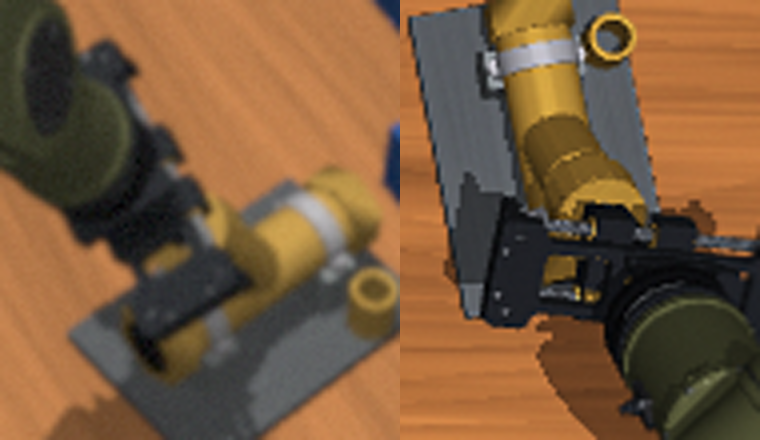

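The gripper hides the cap: in the top view the fingers are near (640,225), with brass at (590,200). The fingers read fully shut, so they hold nothing. I'll open, back off along the axis and look at the cap itself.

Call:
carry_out([
  [[0,0,0],[0,0,0],0],
  [[0,0,0],[0,0,0],0],
  [[0,0,0],[0,0,0],0],
  [[0,0,0],[0,0,0],0],
  [[0,0,-2],[0,0,0],0],
  [[0,0,-4],[0,0,0],0],
  [[0,0,-6],[0,0,0],0],
  [[0,0,-8],[0,0,0],0],
  [[0,0,-8],[0,0,0],0],
  [[0,0,-8],[0,0,0],0],
])

```text
clock: 14.6
tool_pos: [0.471, -0.2784, 0.2324]
eef_rot: [0.047, 0.965, 0.064, 0.25]
contact_force: [-0.9, 0.7, 0.0]
opening: 0.887
finger_force: 0.0
```

```bash
python3 - <<'E'
from h import *
from plant import r
rel(TOP-.0215*U,frame(L,-U))
d=r.snapshot("side");t=r.snapshot("top")
pickle.dump(d,open("pics/side3.pkl","wb"));pickle.dump(t,open("pics/top3.pkl","wb"))
a=crop(d,310,240,120,130,3);b=crop(t,375,200,100,100,4)
b=cv2.copyMakeBorder(b,0,0,0,0,0); a=cv2.copyMakeBorder(a,0,10,0,0,cv2.BORDER_CONSTANT)
cv2.imwrite("pics/c6.png",np.hstack([a,b]))
s=r.get_state()
for n,x,y,k,ox in((d,310,240,3,0),(t,375,200,4,360)): print((proj(n,[s["tool_pos"],TOP,TOP+U*.0055])-[x,y])*k+[ox,0])
E
```

```text
clock 14.6 q [ 1.39  0.72 -1.14  2.12  1.01  0.37  1.08] tcp [ 0.471 -0.278  0.232] F [-0.9  0.7  0. ] open 0.887 ff 0.0
shift cm [0.018 0.052 8.315] turn [  0.098  -0.041 -17.01 ]
[[116.177 181.134]
 [140.97  198.715]
 [138.805 197.164]]
[[563.185 231.712]
 [538.437 192.173]
 [540.568 195.605]]
```

View pics/c6.png

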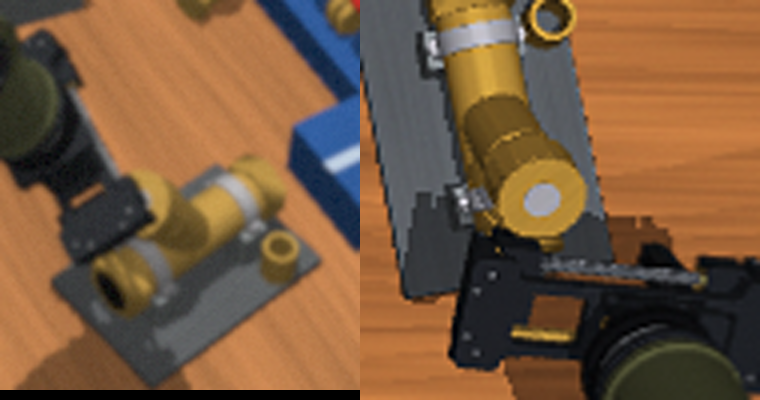

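The cap has risen: its disc is at (542,197), against 192 seated, so the first twist worked. But the second closing missed it. I'll check where the fingertips really are against the reported TCP by drawing the predicted tips on the picture.

```bash
python3 - <<'E'
from h import *
from plant import r
s=r.get_state();C=R.from_quat(s["eef_rot"]).as_matrix();p=np.array(s["tool_pos"]);hw=.088*s["opening"]/2
ims=[]
for n,(x,y,w,h,k) in(("side",(320,265,60,75,6)),("top",(395,235,90,75,5))):
    d=load(n,3);im=crop(d,x,y,w,h,k)
    for back,c in((0,(0,0,255)),(.02,(0,255,0)),(.04,(255,255,0))):
        for g in(-1,1):
            a=proj(d,[p+C@[x_,g*hw,-back] for x_ in(-.009,.009)]);a=((a-[x,y]+.5)*k).astype(int)
            cv2.line(im,tuple(a[0].tolist()),tuple(a[1].tolist()),c,1)
    ims.append(im)
ims[1]=cv2.copyMakeBorder(ims[1],0,75,0,0,cv2.BORDER_CONSTANT)
im=np.hstack(ims)[:, :800];cv2.imwrite("pics/c7.png",im);print(im.shape)
E
```

```text
(450, 800, 3)
```

View pics/c7.png

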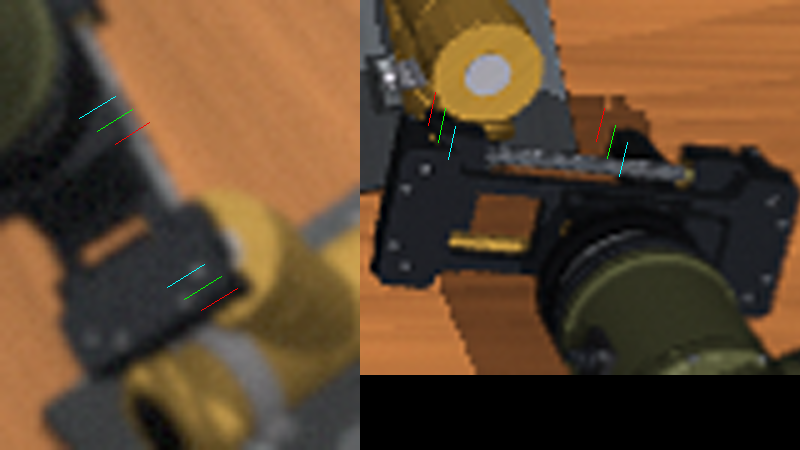

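In the top view the real fingertips, near (625,130) and (415,108), match the green marks. So they sit roughly 15–20 mm short of the reported TCP, and the cap was only held by its top edge. I'll go deeper by that amount and watch the force.

Call:
carry_out([
  [[0,0,2],[0,0,8],0],
  [[0,0,4],[0,0,16],0],
  [[0,0,6],[0,0,24],0],
  [[0,0,7],[0,0,30],0],
  [[0,0,7.8],[0,0,30],0],
  [[0,0,8.4],[0,0,30],0],
  [[0,0,8.8],[0,0,30],0],
  [[0,0,9.2],[0,0,30],0],
  [[0,0.05,9.5],[0,0,30],0],
  [[0,0.05,9.8],[0,0,30],0],
  [[0,0.05,9.8],[0,0,30],0],
  [[0,0.05,9.8],[0,0,30],0],
])

```text
clock: 15.9
tool_pos: [0.5189, -0.2675, 0.1477]
eef_rot: [0.295, 0.92, 0.127, 0.225]
contact_force: [-0.3, -0.7, 0.9]
opening: 0.999
finger_force: 0.0
```

```bash
python3 - <<'E'
from h import *
rel(TOP-.0385*U,frame(L,-U))
E
```

```text
clock 15.9 q [ 1.07  0.78 -0.75  2.13  1.72  0.14 -0.15] tcp [ 0.519 -0.268  0.148] F [-0.3 -0.7  0.9] open 0.999 ff 0.0
shift cm [-0.021 -0.054  0.221] turn [  0.127  -0.11  -46.963]
```

Call:
carry_out([
  [[0,-0.03,0.2],[0,0,0],0.2],
  [[0,-0.03,0.2],[0,0,0],0.5],
  [[0,-0.03,0.2],[0,0,0],1],
  [[0,-0.03,0.2],[0,0,0],1],
  [[0,-0.03,0.2],[0,0,0],1],
  [[0,-0.03,0.2],[0,0,0],1],
  [[0,-0.03,0.2],[0,0,0],1],
  [[0,-0.03,0.2],[0,0,0],1],
], newtons=40)

```text
clock: 16.7
tool_pos: [0.5194, -0.2682, 0.1458]
eef_rot: [0.295, 0.92, 0.126, 0.225]
contact_force: [-2.9, -3.1, 1.5]
opening: 0.655
finger_force: 39.9
```

```bash
python3 - <<'E'
from h import *
rel(TOP-.0385*U,frame(L,-U))
E
```

```text
clock 16.7 q [ 1.08  0.79 -0.76  2.13  1.73  0.15 -0.16] tcp [ 0.519 -0.268  0.146] F [-2.9 -3.1  1.5] open 0.655 ff 39.9
shift cm [-0.001  0.052  0.038] turn [  0.037  -0.112 -46.99 ]
```

Call:
carry_out([
  [[0,0,-0.04],[0,0,-8],1],
  [[0,0,-0.07],[0,0,-16],1],
  [[0,0,-0.11],[0,0,-24],1],
  [[0,0,-0.14],[0,0,-32],1],
  [[0,0,-0.18],[0,0,-40],1],
  [[0,0,-0.21],[0,0,-48],1],
  [[0,0,-0.25],[0,0,-56],1],
  [[0,0,-0.28],[0,0,-64],1],
  [[0,0,-0.32],[0,0,-72],1],
  [[0,0,-0.36],[0,0,-80],1],
  [[0,0,-0.39],[0,0,-88],1],
  [[0,0,-0.39],[0,0,-88],1],
])

```text
clock: 17.9
tool_pos: [0.5185, -0.268, 0.1495]
eef_rot: [-0.427, 0.866, -0.065, 0.251]
contact_force: [1.0, -1.4, 0.3]
opening: 0.654
finger_force: 39.9
```

```bash
python3 - <<'E'
from h import *
from plant import r
rel(TOP-.0385*U,frame(L,-U)); s=r.get_state();print("M along u",np.array(s["moment"])@U,s["moment"],"F along u",np.array(s["contact_force"])@U)
E
```

```text
clock 17.9 q [ 1.    0.75 -0.62  2.14  2.17  0.04  0.93] tcp [ 0.518 -0.268  0.149] F [ 1.  -1.4  0.3] open 0.654 ff 39.9
shift cm [0.057 0.039 0.405] turn [ 0.128  0.052 41.083]
M along u -0.007568706195919757 [-0.304  0.366 -0.139] F along u -0.1259928581176697
```

Call:
carry_out([
  [[0,0,-0.04],[0,0,-8],1],
  [[0,0,-0.08],[0,0,-16],1],
  [[0,0,-0.12],[0,0,-24],1],
  [[0,0,-0.15],[0,0,-32],1],
  [[0,0,-0.18],[0,0,-40],1],
  [[0,0,-0.3],[0,0,-40],1],
  [[0,0,-0.4],[0,0,-40],1],
  [[0,0,-0.4],[0,0,-40],1],
])

```text
clock: 18.7
tool_pos: [0.5166, -0.2682, 0.1531]
eef_rot: [0.697, -0.669, 0.146, -0.214]
contact_force: [1.0, -0.6, -1.7]
opening: 0.657
finger_force: 39.8
```

```bash
python3 - <<'E'
from h import *
from plant import r
rel(TOP-.0385*U,frame(L,-U)); s=r.get_state();print("M along u",np.array(s["moment"])@U,s["moment"],"F along u",np.array(s["contact_force"])@U)
E
```

```text
clock 18.7 q [ 1.01  0.74 -0.63  2.14  1.99  0.04  1.8 ] tcp [ 0.517 -0.268  0.153] F [ 1.  -0.6 -1.7] open 0.657 ff 39.8
shift cm [0.045 0.079 0.805] turn [ 0.118  0.131 80.876]
M along u -0.0036034393204994655 [-0.27   0.377 -0.114] F along u -1.9461168773601483
```

The only force left is the cap's own weight, so it is free. I'll pull it off along the branch.

Call:
carry_out([
  [[0,0,-0.4],[0,0,0],1],
  [[0,0,-1],[0,0,0],1],
  [[0,0,-1.6],[0,0,0],1],
  [[0,0,-2.2],[0,0,0],1],
  [[0,0,-2.8],[0,0,0],1],
  [[0,0,-3.4],[0,0,0],1],
  [[0,0,-4.2],[0,0,0],1],
  [[0,0,-5.2],[0,0,0],1],
  [[0,0,-7],[0,0,0],1],
  [[0,0,-9],[0,0,0],1],
  [[0,0,-10],[0,0,0],1],
  [[0,0,-10],[0,0,0],1],
])

```text
clock: 19.9
tool_pos: [0.4666, -0.2786, 0.2397]
eef_rot: [0.697, -0.669, 0.147, -0.214]
contact_force: [0.7, -0.2, -3.0]
opening: 0.654
finger_force: 39.9
```

```bash
python3 - <<'E'
from h import *
YB=CX
D=CASE-.09*CY
z=np.array([0,0,-1.])
for g in(1,-1):
    rel([.45,0.0,.32],frame(g*CX,z)); rel(D+[0,0,.2],frame(g*CX,z))
E
```

```text
clock 19.9 q [ 1.48  0.83 -1.38  2.12  1.16  0.57  2.64] tcp [ 0.467 -0.279  0.24 ] F [ 0.7 -0.2 -3. ] open 0.654 ff 39.9
shift cm [-28.472  -2.893  -4.926] turn [ -11.041  -42.933 -164.486]
clock 19.9 q [ 1.48  0.83 -1.38  2.12  1.16  0.57  2.64] tcp [ 0.467 -0.279  0.24 ] F [ 0.7 -0.2 -3. ] open 0.654 ff 39.9
shift cm [-43.642  -7.123  12.791] turn [ -11.041  -42.933 -164.486]
clock 19.9 q [ 1.48  0.83 -1.38  2.12  1.16  0.57  2.64] tcp [ 0.467 -0.279  0.24 ] F [ 0.7 -0.2 -3. ] open 0.654 ff 39.9
shift cm [-28.472  -2.893  -4.926] turn [-29.146   7.495   9.757]
clock 19.9 q [ 1.48  0.83 -1.38  2.12  1.16  0.57  2.64] tcp [ 0.467 -0.279  0.24 ] F [ 0.7 -0.2 -3. ] open 0.654 ff 39.9
shift cm [-43.642  -7.123  12.791] turn [-29.146   7.495   9.757]
```

Call:
carry_out([
  [[0,0,-1],[0,0,8],1],
  [[0,0,-2],[0,0,16],1],
  [[0,0,-2],[0,0,24],1],
  [[0,0,-2],[0,0,32],1],
  [[0,0,-2],[0,0,40],1],
  [[0,0,-2],[0,0,48],1],
  [[0,0,-2],[0,0,56],1],
  [[0,0,-2],[0,0,64],1],
  [[0,0,-2],[0,0,72],1],
  [[0,0,-2],[0,0,80],1],
  [[0,0,-2],[0,0,88],1],
  [[0,0,-2],[0,0,96],1],
])

```text
clock: 21.1
tool_pos: [0.4571, -0.2803, 0.2562]
eef_rot: [0.033, 0.966, 0.061, 0.251]
contact_force: [0.2, -0.0, -2.2]
opening: 0.657
finger_force: 39.8
```

```bash
python3 - <<'E'
from h import *
z=np.array([0,0,-1.])
rel([.46,-.1,.32],frame(CX,z))
E
```

```text
clock 21.1 q [ 1.39  0.62 -1.05  2.12  0.61  0.32  1.5 ] tcp [ 0.457 -0.28   0.256] F [ 0.2 -0.  -2.2] open 0.657 ff 39.8
shift cm [-1.62  18.715 -3.575] turn [29.661 15.498 91.428]
```

Call:
carry_out([
  [[-1.6,18.7,-3.6],[29.7,15.5,91.4],1],
  [[-1.6,18.7,-3.6],[29.7,15.5,91.4],1],
  [[-1.6,18.7,-3.6],[29.7,15.5,91.4],1],
  [[-1.6,18.7,-3.6],[29.7,15.5,91.4],1],
  [[-1.6,18.7,-3.6],[29.7,15.5,91.4],1],
  [[-1.6,18.7,-3.6],[29.7,15.5,91.4],1],
  [[-1.6,18.7,-3.6],[29.7,15.5,91.4],1],
  [[-1.6,18.7,-3.6],[29.7,15.5,91.4],1],
  [[-1.6,18.7,-3.6],[29.7,15.5,91.4],1],
  [[-1.6,18.7,-3.6],[29.7,15.5,91.4],1],
  [[-1.6,18.7,-3.6],[29.7,15.5,91.4],1],
  [[-1.6,18.7,-3.6],[29.7,15.5,91.4],1],
])

```text
clock: 22.3
tool_pos: [0.4596, -0.0999, 0.32]
eef_rot: [0.753, 0.658, -0.001, 0.002]
contact_force: [-0.7, 0.1, -2.9]
opening: 0.658
finger_force: 39.8
```

```bash
python3 - <<'E'
from h import *
z=np.array([0,0,-1.])
rel(CASE-.09*CY+[0,0,.2],frame(CX,z))
E
```

```text
clock 22.3 q [ 0.38  0.36 -0.39  1.85  0.17  0.96 -0.21] tcp [ 0.46 -0.1   0.32] F [-0.7  0.1 -2.9] open 0.658 ff 39.8
shift cm [28.135  6.772 11.922] turn [0.116 0.185 0.04 ]
```

Call:
carry_out([
  [[5,1.2,0],[0,0,0],1],
  [[10,2.4,0],[0,0,0],1],
  [[15,3.6,2],[0,0,0],1],
  [[20,4.8,5],[0,0,0],1],
  [[24,5.8,8],[0,0,0],1],
  [[28.1,6.8,11.9],[0,0,0],1],
  [[28.1,6.8,11.9],[0,0,0],1],
  [[28.1,6.8,11.9],[0,0,0],1],
  [[28.1,6.8,11.9],[0,0,0],1],
  [[28.1,6.8,11.9],[0,0,0],1],
])

```text
clock: 23.3
tool_pos: [0.5625, 0.168, 0.2012]
eef_rot: [0.752, 0.66, -0.0, 0.003]
contact_force: [0.0, 0.9, -1.7]
opening: 0.653
finger_force: 39.9
```

```bash
python3 - <<'E'
from h import *
from plant import r
z=np.array([0,0,-1.])
rel(CASE-.09*CY+[0,0,.03],frame(CX,z))
d=r.snapshot("side");t=r.snapshot("top")
pickle.dump(d,open("pics/side4.pkl","wb"));pickle.dump(t,open("pics/top4.pkl","wb"))
s=r.get_state();C=R.from_quat(s["eef_rot"]).as_matrix();p=np.array(s["tool_pos"])
ims=[]
for n,x,y,w,h,k in((d,250,150,95,110,4),(t,180,170,130,110,3)):
    im=crop(n,x,y,w,h,k)
    for dz,c in((.044,(0,0,255)),(.01,(0,255,0))):
        a=np.linspace(0,2*np.pi,40);q=proj(n,[p+[.029*np.cos(b),.029*np.sin(b),dz] for b in a])
        cv2.polylines(im,[((q-[x,y]+.5)*k).astype(np.int32)],True,c,1)
    ims.append(cv2.copyMakeBorder(im,0,440-im.shape[0],0,0,cv2.BORDER_CONSTANT))
cv2.imwrite("pics/c8.png",np.hstack(ims))
E
```

```text
clock 23.3 q [-0.17  0.67 -0.35  1.69  0.29  0.83 -0.78] tcp [0.562 0.168 0.201] F [ 0.   0.9 -1.7] open 0.653 ff 39.9
shift cm [ 0.241  0.094 17.124] turn [0.193 0.22  0.236]
```

View pics/c8.png

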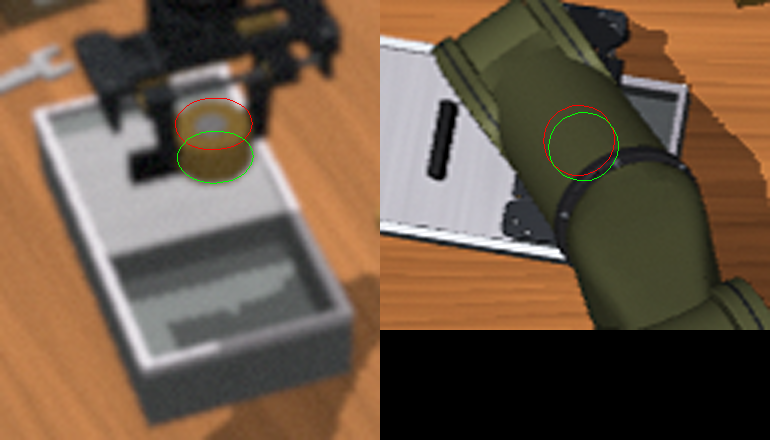

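The side view shows the cap level in the fingers at (213,140), matching the predicted outlines, and it is over the bay.

Call:
carry_out([
  [[0.2,0.1,3],[0,0,0],1],
  [[0.2,0.1,6],[0,0,0],1],
  [[0.2,0.1,9],[0,0,0],1],
  [[0.2,0.1,12],[0,0,0],1],
  [[0.2,0.1,14],[0,0,0],1],
  [[0.2,0.1,16],[0,0,0],1],
  [[0.2,0.1,17.2],[0,0,0],1],
  [[0.2,0.1,18.2],[0,0,0],1],
  [[0.2,0.1,18.2],[0,0,0],1],
  [[0.2,0.1,18.2],[0,0,0],1],
])

```text
clock: 24.4
tool_pos: [0.564, 0.1707, 0.019]
eef_rot: [0.751, 0.66, -0.0, 0.002]
contact_force: [1.3, -0.0, -2.3]
opening: 0.655
finger_force: 39.9
```

```bash
python3 - <<'E'
from h import *
z=np.array([0,0,-1.])
rel(CASE-.09*CY+[0,0,-.004],frame(CX,z))
E
```

```text
clock 24.4 q [-0.25  0.93 -0.22  1.8   0.42  0.46 -0.89] tcp [0.564 0.171 0.019] F [ 1.3 -0.  -2.3] open 0.655 ff 39.9
shift cm [-0.113  0.043  2.301] turn [0.124 0.14  0.332]
```

Call:
carry_out([
  [[0,0,0.5],[0.1,0.1,0.3],1],
  [[0,0,1],[0.1,0.1,0.3],1],
  [[0,0,1.4],[0.1,0.1,0.3],1],
  [[0,0,1.6],[0.1,0.1,0.3],1],
  [[0,0,1.7],[0.1,0.1,0.3],1],
  [[0,0,1.8],[0.1,0.1,0.3],1],
  [[0,0,1.8],[0.1,0.1,0.3],1],
])

```text
clock: 25.1
tool_pos: [0.5634, 0.1707, 0.0003]
eef_rot: [0.753, 0.659, -0.001, 0.0]
contact_force: [-0.0, -0.5, -2.8]
opening: 0.655
finger_force: 39.9
```

Call:
carry_out([
  [[0,0,0.1],[0,0,0],1],
  [[0,0,0.2],[0,0,0],1],
  [[0,0,0.3],[0,0,0],1],
  [[0,0,0.3],[0,0,0],1],
])

```text
clock: 25.5
tool_pos: [0.5635, 0.1703, -0.0016]
eef_rot: [0.753, 0.658, -0.001, 0.001]
contact_force: [-1.4, -1.6, 6.2]
opening: 0.652
finger_force: 39.9
```

Call:
carry_out([
  [[0,0,0],[0,0,0],1],
  [[0,0,0],[0,0,0],1],
  [[0,0,0],[0,0,0],1],
], newtons=5)

```text
clock: 25.8
tool_pos: [0.5639, 0.1704, -0.0025]
eef_rot: [0.753, 0.658, -0.0, 0.001]
contact_force: [0.3, -1.8, 1.6]
opening: 0.66
finger_force: 5.0
```

The force eased off as the grip loosened, so the cap is standing on the floor. I'll release and rise straight up.

Call:
carry_out([
  [[0,0,0],[0,0,0],0.25],
  [[0,0,0],[0,0,0],0.15],
  [[0,0,0],[0,0,0],0.05],
  [[0,0,0],[0,0,0],0.05],
  [[0,0,-0.5],[0,0,0],0.05],
  [[0,0,-1.5],[0,0,0],0.05],
  [[0,0,-3],[0,0,0],0.05],
  [[0,0,-6],[0,0,0],0.05],
  [[0,0,-10],[0,0,0],0.05],
  [[0,0,-15],[0,0,0],0.05],
  [[0,0,-20],[0,0,0],0.05],
  [[0,0,-20],[0,0,0],0.05],
])

```text
clock: 27.0
tool_pos: [0.5679, 0.1732, 0.2057]
eef_rot: [0.753, 0.658, 0.007, 0.003]
contact_force: [0.5, 0.4, 0.7]
opening: 0.949
finger_force: 0.0
```

```bash
python3 - <<'E'
from h import *
from plant import r
d=r.snapshot("side");pickle.dump(d,open("pics/side5.pkl","wb"))
t=r.snapshot("top");pickle.dump(t,open("pics/top5.pkl","wb"))
# cap's disc on the floor: compare grey blob on brass with the expected place
e=proj(d,[.5639,.1704,.04])[0];print("expected disc",e)
x,y=(e-16).astype(int);im=d["image"][y:y+32,x:x+32]
hsv=cv2.cvtColor(im,cv2.COLOR_RGB2HSV);m=((hsv[...,0]>12)&(hsv[...,0]<28)&(hsv[...,1]>90)).astype(np.uint8)
k,l,st,c=cv2.connectedComponentsWithStats(m);i=1+st[1:,4].argmax();print("brass",c[i]+[x,y],st[i])
q=proj(d,[[.5639+.029*np.cos(b),.1704+.029*np.sin(b),z] for z in(.006,.04) for b in np.linspace(0,6.28,30)]);print("pred bbox",q.min(0)-[x,y],q.max(0)-q.min(0))
# rib: dark blob on the hatch in the first top picture, and now in side
t0=load("top");g=t0["image"][195:240,190:212].max(2)
mm=(g<60).astype(np.uint8);k,l,st,c=cv2.connectedComponentsWithStats(mm);i=1+st[1:,4].argmax();print("rib px",c[i]+[190,195],st[i]);P=onz(t0,[c[i]+[190,195]],.1)[0]-CASE;print("rib in case x,y",P@CX,P@CY)
z=np.array([0,0,-1.]);
rel(CASE+P@CY*CY+[0,0,.2],frame(CX,z))
E
```

```text
expected disc [305.043 226.457]
brass [304.484 228.006] [  8  11  17  15 161]
pred bbox [ 7.263 10.104] [17.777 19.779]
rib px [200.514 216.137] [  6   9  10  26 146]
rib in case x,y 0.00015393244937152102 0.04834290540664751
clock 27.1 q [-0.17  0.67 -0.35  1.69  0.3   0.83 -0.79] tcp [0.564 0.171 0.2  ] F [ 0.2  0.7 -1.4] open 0.949 ff 0.0
shift cm [13.685  0.032 -0.021] turn [ 0.171 -0.022  0.041]
```

The cap stands where expected: brass was found at the predicted outline. The rib is at case y = +0.048, so the hatch travel is about 0.126. I'll move behind the rib with the fingers shut.

Call:
carry_out([
  [[4.5,0,0],[0,0,0],0.5],
  [[9,0,0],[0,0,0],1],
  [[13.5,0,0],[0,0,0],1],
  [[18,0,0],[0,0,0],1],
  [[18,0,3],[0,0,0],1],
  [[18,0,6],[0,0,0],1],
  [[18,0,9],[0,0,0],1],
  [[18,0,11],[0,0,0],1],
  [[18,0,12.5],[0,0,0],1],
  [[18,0,13],[0,0,0],1],
  [[18,0,13],[0,0,0],1],
  [[18,0,13],[0,0,0],1],
], newtons=20)

```text
clock: 28.3
tool_pos: [0.5879, 0.3496, 0.068]
eef_rot: [0.753, 0.659, 0.0, 0.0]
contact_force: [-0.4, 0.1, -0.5]
opening: 0.007
finger_force: 0.0
```

```bash
python3 - <<'E'
from h import *
from plant import r
rel(CASE-.063*CY+[0,0,.059],frame(CX,np.array([0,0,-1.])));p=np.array(r.get_state()["tool_pos"])-CASE;print(p@CX,p@CY,p[2])
E
```

```text
clock 28.3 q [-0.46  0.95 -0.29  1.47  0.34  0.77 -1.01] tcp [0.588 0.35  0.068] F [-0.4  0.1 -0.5] open 0.007 ff 0.0
shift cm [-15.459   0.052   0.906] turn [0.028 0.008 0.051]
-0.0006656307870153576 0.09159476583516352 0.06803425601279589
```

Call:
carry_out([
  [[0,0,0.7],[0,0,0],1],
  [[-1,0,0.7],[0,0,0],1],
  [[-2,0,0.7],[0,0,0],1],
  [[-2.5,0,0.7],[0,0,0],1],
  [[-3,0,0.7],[0,0,0],1],
  [[-3.6,0,0.7],[0,0,0],1],
  [[-4.2,0,0.7],[0,0,0],1],
  [[-4.8,0,0.7],[0,0,0],1],
  [[-5.4,0,0.7],[0,0,0],1],
  [[-6,0,0.7],[0,0,0],1],
  [[-6.6,0,0.7],[0,0,0],1],
  [[-7.2,0,0.7],[0,0,0],1],
])

```text
clock: 29.5
tool_pos: [0.5779, 0.2774, 0.0605]
eef_rot: [0.753, 0.659, -0.0, 0.0]
contact_force: [1.1, 2.9, 1.7]
opening: 0.004
finger_force: 1.5
```

Reading 3 N of push force, so the hatch is moving.

Call:
carry_out([
  [[-0.6,0,0],[0,0,0],1],
  [[-1.2,0,0],[0,0,0],1],
  [[-1.8,0,0],[0,0,0],1],
  [[-2.4,0,0],[0,0,0],1],
  [[-3,0,0],[0,0,0],1],
  [[-3.6,0,0],[0,0,0],1],
  [[-4.2,0,0],[0,0,0],1],
  [[-4.8,0,0],[0,0,0],1],
  [[-5.4,0,0],[0,0,0],1],
  [[-6,0,0],[0,0,0],1],
  [[-6.5,0,0],[0,0,0],1],
  [[-7,0,0],[0,0,0],1],
])

```text
clock: 30.7
tool_pos: [0.5682, 0.2079, 0.0602]
eef_rot: [0.753, 0.659, -0.001, 0.0]
contact_force: [0.2, 3.7, 1.3]
opening: 0.004
finger_force: 1.4
```

```bash
python3 - <<'E'
from h import *
from plant import r
rel(CASE-.063*CY+[0,0,.059],frame(CX,np.array([0,0,-1.])));p=np.array(r.get_state()["tool_pos"])-CASE;print(p@CX,p@CY,p[2])
E
```

```text
clock 30.7 q [-0.27  0.88 -0.28  1.74  0.4   0.58 -0.92] tcp [0.568 0.208 0.06 ] F [0.2 3.7 1.3] open 0.004 ff 1.4
shift cm [-1.154  0.125  0.122] turn [-0.062  0.085  0.054]
-0.0012627993772772682 -0.05145478386873229 0.06020035949233469
```

Call:
carry_out([
  [[-0.4,0,0],[0,0,0],1],
  [[-0.7,0,0],[0,0,0],1],
  [[-1,0,0],[0,0,0],1],
  [[-1.2,0,0],[0,0,0],1],
  [[-1.4,0,0],[0,0,0],1],
  [[-1.4,0,0],[0,0,0],1],
])

```text
clock: 31.3
tool_pos: [0.5672, 0.2001, 0.0604]
eef_rot: [0.752, 0.66, 0.003, -0.002]
contact_force: [1.1, 10.6, -3.5]
opening: 0.005
finger_force: 5.4
```

Call:
carry_out([
  [[-0.2,0,0],[0,0,0],1],
  [[-0.3,0,0],[0,0,0],1],
  [[-0.3,0,0],[0,0,0],1],
  [[-0.3,0,0],[0,0,0],1],
])

```text
clock: 31.7
tool_pos: [0.5672, 0.2002, 0.0605]
eef_rot: [0.751, 0.66, 0.005, -0.003]
contact_force: [1.5, 14.6, -5.8]
opening: 0.007
finger_force: 7.5
```

The hatch is hard against its stop: the force rises with no motion. I'll back away, lift, and move aside so I can check everything.

Call:
carry_out([
  [[1,0,0],[0,0,0],1],
  [[3,0,0],[0,0,0],1],
  [[4,0,-3],[0,0,0],1],
  [[4,0,-7],[0,0,0],1],
  [[4,0,-11],[0,0,0],1],
  [[4,0,-15],[0,0,0],1],
  [[2,-4,-17],[0,0,0],1],
  [[-3,-6,-18],[0,0,0],1],
  [[-8,-8,-18],[0,0,0],1],
  [[-12,-8,-18],[0,0,0],1],
  [[-17,-8,-18],[0,0,0],1],
  [[-21,-8,-18],[0,0,0],1],
])

```text
clock: 32.9
tool_pos: [0.4579, -0.0091, 0.2407]
eef_rot: [0.753, 0.658, -0.002, 0.001]
contact_force: [-0.5, -1.0, -0.4]
opening: 0.002
finger_force: 0.0
```

```bash
python3 - <<'E'
from h import *
from plant import r
for n in("side","top"):
    d=r.snapshot(n);pickle.dump(d,open(f"pics/{n}6.pkl","wb"))
    e=proj(d,CASE-.078*CY+[0,0,.1])[0];x,y=(e-18).astype(int)
    g=d["image"][y:y+36,x:x+36].max(2);k,l,st,c=cv2.connectedComponentsWithStats((g<60).astype(np.uint8));i=1+st[1:,4].argmax()
    P=onz(d,[c[i]+[x,y]],.1 if n=="top" else .09)[0]-CASE;print(n,"rib exp",e,"found",c[i]+[x,y],st[i],"case xy",P@CX,P@CY)
    d0=load(n);df=cv2.absdiff(d["image"],d0["image"]).max(2)
    for nm,p in dict(can=(0,0)).items(): pass
    for nm,b in (dict(valve=(292,145,22,27),bush=(232,155,12,12),wrench=(108,214,20,70),wcarton=(208,298,32,24),can=(488,265,30,30),nipple=(414,195,18,18),bcarton=(383,142,46,38)) if n=="top" else dict(valve=(366,214,28,34),bush=(342,197,14,14),wrench=(218,160,52,26),wcarton=(217,228,30,26),can=(366,398,34,40),nipple=(394,314,18,22),bcarton=(405,270,52,52))).items():
        x,y,w,h=b;print(nm,int((df[y:y+h,x:x+w]>60).sum()),"of",w*h)
s=r.get_state();print(s["tool_pos"],s["contact_force"],s["clock"])
E
```

```text
side rib exp [303.511 211.284] found [298.394 207.026] [  0   0  36  35 686] case xy -0.006514171197596286 -0.044087819177028954
valve 0 of 952
bush 0 of 196
wrench 0 of 1352
wcarton 205 of 780
can 0 of 1360
nipple 0 of 396
bcarton 0 of 2704
top rib exp [246.82  223.455] found [246.039 223.742] [ 14   6   9  26 128] case xy -0.001100449483326831 -0.0760562082929071
valve 0 of 594
bush 0 of 144
wrench 0 of 1400
wcarton 169 of 768
can 0 of 900
nipple 0 of 324
bcarton 0 of 1748
[ 0.457 -0.013  0.24 ] [ 0.051 -0.305 -0.307] 33.0
```

```bash
python3 - <<'E'
from h import *
for n,(x,y,w,h) in(("top",(198,288,52,44)),("side",(210,220,44,40))):
    for k in(0,6):
        im=load(n,k)["image"][y:y+h,x:x+w];hsv=cv2.cvtColor(im,cv2.COLOR_RGB2HSV)
        m=((hsv[...,1]<50)&(hsv[...,2]>60)).astype(np.uint8);_,l,st,c=cv2.connectedComponentsWithStats(m);i=1+st[1:,4].argmax();print(n,k,c[i],st[i],im[l==i].mean(0))
E
```

```text
top 0 [25.414 21.963] [ 11  11  29  23 490] [202.994 201.155 201.965]
top 6 [25.426 22.059] [ 11  11  29  23 495] [222.008 220.851 221.412]
side 0 [21.589 20.944] [ 10   9  24  25 372] [169.395 164.403 160.46 ]
side 6 [21.649 20.786] [ 10   9  24  25 370] [193.17  188.019 183.905]
```

The carton hasn't moved; only the shadow on it changed. Handing in.

```bash
python3 -c "
from plant import r
print(r.finish_job())"
```

```text
the job is handed in; nothing more can be done
None
```

The cap is unscrewed and was set mouth down on the bay floor, the hatch is pushed hard against its stop, the other bench items show no movement in the camera images, and the job was handed in at about 33 s (the hand-in gave no verdict).

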